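# Slide the specimen dishes into the matching bays of the tote

### The job

Put the three steel dishes away in the red divided tote, each in the slot that fits its diameter, pushed fully home against the slot's back wall. Slide them along the table all the way: do not lift or tip them. Do not disturb the vials, the jar, the white box, the scissors or the forceps.

Things in the scene. Friction and masses are not known exactly. Their poses are not given: they have to be found in the camera images.
- tote: Red plastic shell of the divided tote, fixed to the table: a back wall and two end walls, 8 mm thick, 44 mm high, round three grey bay inserts; it has no floor, no top and no front. Outside 352 mm along its y and 108 mm along its x (x from -50 to +58 mm, y from -176 to +176 mm). Origin on the table amid the inserts; its x axis points from the open front into the bays, z up. The inserts stand side by side at y = -112, 0 and +112 mm in any order, all turned as the tote is.
- bay_small: The narrow compartment of the tote: fixed grey plastic U-shaped insert, outside 100 mm (its x) by 111 mm (its y), 36 mm high, with a slot 62 mm wide (y from -31 to +31 mm), open at the top and at the front (mouth at x = -50 mm) and closed by a back wall whose inner face is at x = +42 mm. It has no floor: the slot stands on the table top. Origin on the table at the insert's centre; x points into the slot, z up.
- dish_small: The small round open steel dish, 56 mm across outside, 50 mm inside, 24 mm high, wall 3 mm, floor 4 mm thick, empty; loose on the table, 60 to 260 g. Origin at the centre of its underside, z up. Fully home in its slot its centre is at x = +14 mm of the bay. It slides easily when fingers reach into it or push its wall.
- bay_medium: The middle-width compartment of the tote: fixed grey plastic U-shaped insert, outside 100 mm (its x) by 111 mm (its y), 36 mm high, with a slot 76 mm wide (y from -38 to +38 mm), open at the top and at the front (mouth at x = -50 mm) and closed by a back wall whose inner face is at x = +42 mm. It has no floor: the slot stands on the table top. Origin on the table at the insert's centre; x points into the slot, z up.
- dish_medium: The medium round open steel dish, 70 mm across outside, 64 mm inside, 24 mm high, wall 3 mm, floor 4 mm thick, empty; loose on the table, 60 to 260 g. Origin at the centre of its underside, z up. Fully home in its slot its centre is at x = +7 mm of the bay. It slides easily when fingers reach into it or push its wall.
- bay_large: The wide compartment of the tote: fixed grey plastic U-shaped insert, outside 100 mm (its x) by 111 mm (its y), 36 mm high, with a slot 90 mm wide (y from -45 to +45 mm), open at the top and at the front (mouth at x = -50 mm) and closed by a back wall whose inner face is at x = +42 mm. It has no floor: the slot stands on the table top. Origin on the table at the insert's centre; x points into the slot, z up.
- dish_large: The large round open steel dish, 84 mm across outside, 78 mm inside, 24 mm high, wall 3 mm, floor 4 mm thick, empty; loose on the table, 60 to 260 g. Origin at the centre of its underside, z up. Fully home in its slot its centre is at x = +0 mm of the bay. It slides easily when fingers reach into it or push its wall.
- vial_a: Small stoppered amber glass vial, 16 mm across, 36 mm high, standing loose on the table before the wall between two bays, its centre 43 to 55 mm in front of the tote; origin at the centre of its underside. Bystander.
- vial_b: Small stoppered amber glass vial, 16 mm across, 36 mm high, standing loose on the table before the wall between two bays, its centre 43 to 55 mm in front of the tote; origin at the centre of its underside. Bystander.
- jar: Small amber glass jar, 34 mm across, 50 mm high, standing loose; origin at the centre of its underside. Bystander.
- slide_box: White plastic box for cover slips, 36 mm (x) by 50 mm (y), 22 mm high, loose; origin at the centre of its underside. Bystander.
- scissors: Scissors with red handles lying flat, loose: 160 mm along their x (from -78 to +83 mm), 52 mm wide at the handles (-x end), 10 mm high; origin near the pivot, on the table. Bystander.
- forceps: Steel forceps lying flat, loose: 120 mm along their x, 26 mm wide, 8 mm high; origin at their middle, on the table. Bystander.
Not all that is in view belongs to the job. What is shaped like the dish_large but orange or yellow is not meant. Leave any purple look-alike of the dish_small alone.

How it is judged (in metres and radians):
At the end, for the whole second after the job is handed in: Each dish stands in the slot of its own size, flat on the table (underside under 4 mm up, tilt under 0.1 rad), within 6 mm of the slot's centre line and its rim within 8 mm of the slot's back wall, at rest (x of dish_small in the frame of bay_small between 0.006 and 0.018 m and y of dish_small in the frame of bay_small between -0.006 and 0.006 m and height (world z) of each of dish_small, dish_medium, dish_large below 0.004 m and angle between each of dish_small, dish_medium, dish_large's own z axis and vertical below 0.1 rad and linear speed of each of dish_small, dish_medium, dish_large below 0.02 m/s and x of dish_medium in the frame of bay_medium between -0.001 and 0.011 m and y of dish_medium in the frame of bay_medium between -0.006 and 0.006 m and x of dish_large in the frame of bay_large between -0.008 and 0.004 m and y of dish_large in the frame of bay_large between -0.006 and 0.006 m); the robot touches nothing.
It fails at once if A dish is lifted (underside's centre over 12 mm up) or tipped (over 0.35 rad) (height (world z) of any of dish_small, dish_medium, dish_large above 0.012 m or angle between any of dish_small, dish_medium, dish_large's own z axis and vertical above 0.35 rad).
It fails at once if A vial, the jar, the white box, the scissors or the forceps is moved by more than 15 mm or knocked over (tilt over 0.4 rad) (distance of any of vial_a, vial_b, jar, slide_box, scissors, forceps from where it was at the start of the episode above 0.015 m or angle between any of vial_a, vial_b, jar, slide_box, scissors, forceps's own z axis and vertical above 0.4 rad).
It also fails if it takes over 69 s, if anything falls off the work surface, if the arm or the gripper's body presses on something with over 40 N, if the wrist force passes 120 N, or if a joint passes its speed limit or range.

### The arm

A 6-joint arm with a two-finger parallel gripper is mounted at the origin on the work surface. World frame = base frame: x ahead of the robot, y to its left, z up, the work surface at z = 0. Lengths are in m, angles in degrees, forces in N, time in s.
With the tool pointing down it reaches from about 0.375 to 0.925 m from the base axis. Payload 5.7 kg.
Tool frame: the origin (TCP) lies midway between the tips of the shut fingers; the grasp point (between the pads) lies 19 mm behind it; z points along the fingers, y is the line along which they close (so a half turn about z gives the same grasp; the last joint's range is limited). The gripper opens to 88 mm and grips with 3 to 60 N. Pads are 20 mm wide; open, the fingers measure 115 mm over their backs; the gripper's body (75 mm by 178 mm) begins 61 mm behind the grasp point.
Start: joints at [-83.543, 20.558, 86.54, -0, 72.909, -6.595], TCP at [0.135, -0.584, 0.198] pointing down, gripper open.
Joint ranges: [-170.27, 170.27], [-57.76, 135], [12.27, 136.19], [-55.21, 235.2], [11.17, 155.16], [-170.74, 170.74]. Speed limits (degrees/s): [136.94, 136.94, 180, 180, 180, 180].

### API

Orientations are given as a 3x3 rotation matrix whose columns are the frame's x, y, z axes.
In Python, from workcell import sense, camera, camera_info, finish_job gives the robot as it stands. The module is installed in compiled form; this text tells all that it offers.
- The arm moves only by the tool jog_arm, never from a script. Its argument "targets" is a list of rows, each a list of 5 numbers: the opening, from -1 (shut) to 1 (fully open), then the shift along the tool's x, y, z in units of 500 mm (1.0 is 500 mm), then the turn about the tool's z in units of pi rad (1.0 is pi rad). A call has exactly 8 rows; each row is the pose to reach, as a shift and turn from the pose commanded when the call began, along the tool's axes at that moment, turning the shorter way round; what a row does not reach only later rows make up. A row lasts 1/10 s, in which the tool goes at most 50 mm and 8.59 degrees, less where a joint would pass 70% of its speed; a pose out of reach is approached as far as the arm can. A call with a number of a shift or a turn outside -1 to 1 is refused whole. A call with a gripper value outside its range is refused whole. The fingers move at their own pace and stop on an object; "newtons" is the grip in N (left out, the last holds). Time passes only in rows, so rows that repeat a pose let the fingers close, or fill a call up. It gives the time, the measured TCP pose, the force, the opening and the grip force at its end, in the units of the state.
- sense(): the state, without advancing time (a new reading comes with each control period).
- camera(name): name is "scene" or "top" or "wrist"; returns (picture, depth): 480x640x3 uint8, blue, green, red; 480x640 float32, m along the optical axis (not along the pixel's ray), 0 where there is no reading.
- camera_info(name): a dict with "fovy" (degrees; the focal length in pixels is half the picture's height over the tangent of half this angle, whatever the lens; pixels are square), "cx", "cy" (the principal point, pixels), "dist" ([k1, k2, p1, p2, k3] as OpenCV has them; the pictures are not rectified), "xyz" and "attitude" of the camera in the world. Camera axes: x right, y down, z forward; pixel columns grow to the right and rows downward; lengths in m; the calibration is good to about 2 mm. A picture is of the moment at which its call begins: read the wrist's pose just before it. camera_info takes no time and is no camera call; for the wrist camera it gives the pose at the moment of the call.
- finish_job(): hands the job in; it is judged then, once.
The state is a dict: "t": time; "q": joint angles; "joint_vel": joint speeds; "joint_efforts": joint torques, N m; "tcp_pos": TCP position; "ee_rot": TCP orientation; "contact_force": force on the tool from outside, world axes, zero at the start; "torque": the same for the moment, N m; "width": opening from 0.0 (shut) to 1.0 (fully open); "gripper_force": force on a finger pad.
Only numpy, scipy, OpenCV 4.12 (cv2) and the standard library are available. Lean on these libraries where they do the work, as an engineer would, in place of code of your own. Each camera call takes 0.05 s, during which the arm holds its last target. There are 200 camera calls.

## Working session

There is one attempt and no reset: what is moved stays moved. The work goes in short steps, Python scripts to look and compute and a tool call to move; the robot and the scene stay as the last step left them, time stands still between calls to the robot, and variables do not carry over. Pictures are saved under pics/ and viewed, at most 10 in all, crops included, and the job is handed in when it is done.

Besides the shell and the picture viewer there is one more tool, called after ">>>" by a JSON object that holds its "fn" and its "kwargs", one argument or row to a line. jog_arm: Moves the arm, as the interface text tells. Its arguments: {"type":"object","properties":{"targets":{"type":"array"},"newtons":{"type":"number"}},"required":["targets"]}

```bash
mkdir -p pics; python3 - <<'E'
from workcell import *
import cv2,numpy as np
for n in ["top","scene"]:
    i=camera_info(n); print(n,i)
    p,d=camera(n); cv2.imwrite(f"pics/{n}0.png",p); np.save(f"{n}_d.npy",d)
s=sense(); print(s)
E
```

```text
top {'fovy': 48.30042525463635, 'cx': 316.74738664454577, 'cy': 247.16047815598364, 'dist': array([0.010392, 0.      , 0.      , 0.      , 0.      ]), 'xyz': array([ 0.3773851 , -0.05468936,  1.13061163]), 'attitude': array([[ 0.00326361, -0.99259895,  0.12139466],
       [-0.9998296 , -0.00103327,  0.01843109],
       [-0.01816925, -0.12143413, -0.99243319]])}
scene {'fovy': 49.31837178498691, 'cx': 319.52855426485013, 'cy': 246.80133265030787, 'dist': array([-0.02081727,  0.        ,  0.        ,  0.        ,  0.        ]), 'xyz': array([ 0.98076401, -0.76379701,  0.77586137]), 'attitude': array([[ 0.83824004,  0.34118599, -0.4253772 ],
       [ 0.54519194, -0.53999842,  0.64122341],
       [-0.01092657, -0.76941135, -0.63866015]])}
{'t': 0.1, 'q': array([-8.35422411e+01,  2.05910432e+01,  8.65901741e+01,  4.91611798e-04,
        7.29100202e+01, -6.59481915e+00]), 'joint_vel': array([-0.07040224, -0.11655371, -0.15904978,  0.02631183,  0.06880171,
       -0.02456281]), 'joint_efforts': array([ 1.09878827e-03, -5.16354275e+01, -2.71407169e+01,  6.75371289e-02,
        2.77571456e-02, -2.51073214e-05]), 'tcp_pos': array([ 0.13542909, -0.58385408,  0.19693978]), 'ee_rot': array([[ 9.74163813e-01,  2.25842502e-01, -1.70948227e-04],
       [ 2.25842486e-01, -9.74162545e-01,  1.58321221e-03],
       [ 1.91025246e-04, -1.58091541e-03, -9.99998732e-01]]), 'contact_force': array([ 0.12845562, -0.25285873,  0.1286315 ]), 'torque': array([-0.00360009,  0.029731  , -0.03238801]), 'gripper_force': 0.0, 'width': 0.9997176164237296}
```

View pics/top0.png

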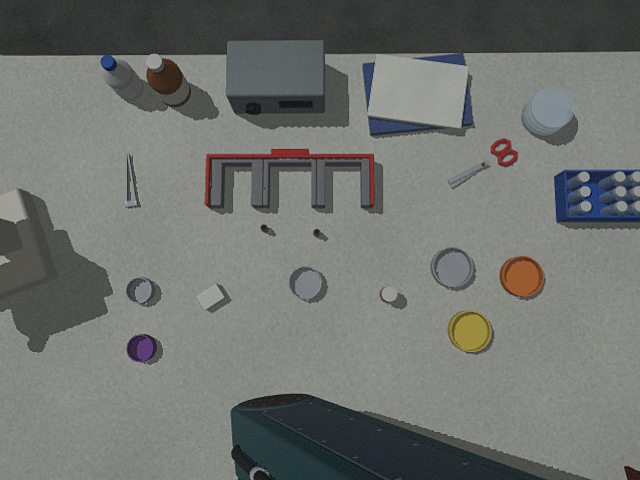

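View pics/scene0.png

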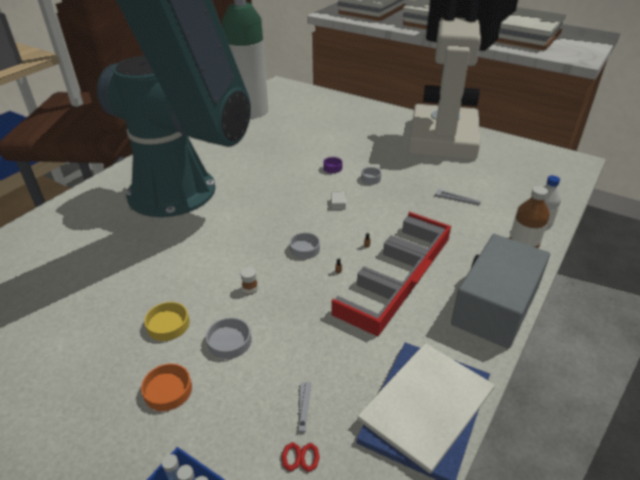

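Top view: tote at (206–375, 150–208), with slots left to right looking narrow, wide and middle. The dishes are small (141,291), medium (307,284) and large (453,268). I'll take enlarged crops to measure.

```bash
python3 - <<'E'
import cv2
p=cv2.imread("pics/top0.png")
cv2.imwrite("pics/c1.png",cv2.resize(p[145:245,195:390],None,fx=4,fy=4,interpolation=cv2.INTER_CUBIC))
a=[p[270:315,115:175],p[262:307,277:337],p[245:290,423:483],p[275:320,185:245],p[275:320,365:425],p[275+50:320+50,115:175]]
a=[cv2.resize(x,None,fx=4,fy=4,interpolation=cv2.INTER_CUBIC) for x in a]
cv2.imwrite("pics/c2.png",cv2.vconcat([cv2.hconcat(a[:3]),cv2.hconcat(a[3:])]))
E
```

```text
(no output)
```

View pics/c1.png

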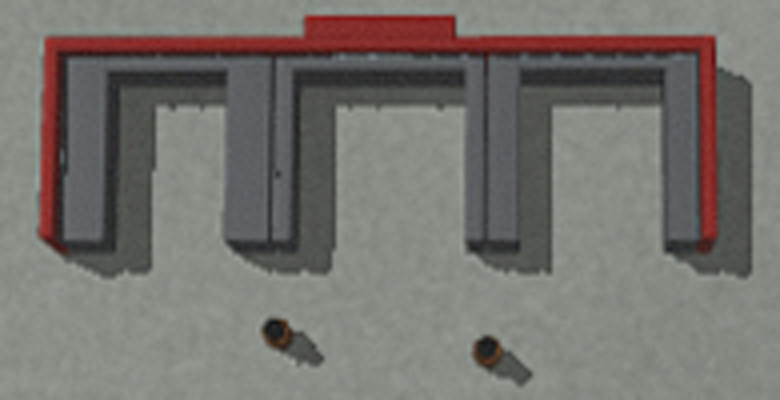

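View pics/c2.png

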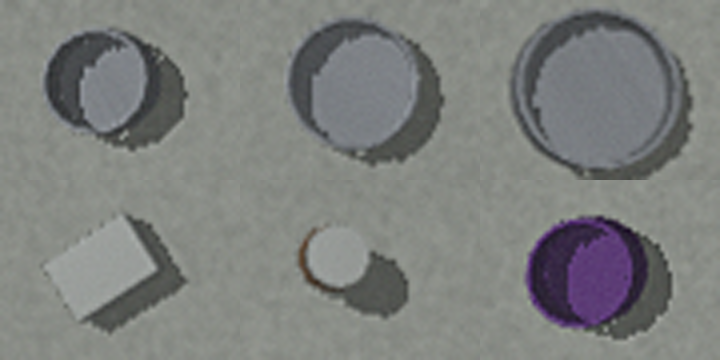

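The crops confirm the slots: left narrow (crop x 107–228), middle wide (293–466), right medium (518–666). Vials stand at crop (276,333) and (487,350). The dishes' rims are clear.

```bash
cat > h.py <<'E'
from workcell import *
import cv2,numpy as np
def K(i):
    f=240/np.tan(np.radians(i["fovy"]/2)); return np.array([[f,0,i["cx"]],[0,f,i["cy"]],[0,0,1.]])
def pt(i,u,v,z):
    n=cv2.undistortPoints(np.array([[[u,v]]],float),K(i),i["dist"])[0,0]
    r=i["attitude"]@np.array([n[0],n[1],1]); return (i["xyz"]+r*(z-i["xyz"][2])/r[2])[:2]
def px(i,P):
    P=np.atleast_2d(P).astype(float); R=i["attitude"].T
    return cv2.projectPoints(P,cv2.Rodrigues(R)[0],-R@i["xyz"],K(i),i["dist"])[0][:,0]
E
python3 - <<'E'
from h import *
i=camera_info("top")
c=lambda u,v,z:pt(i,195+u/4,145+v/4,z)
for n,u,v,z in [("backL",46,38,.044),("backR",715,38,.044),("sL0",107,160,.036),("sL1",228,160,.036),("m0",293,160,.036),("m1",466,160,.036),("r0",518,160,.036),("r1",666,160,.036),("frontL",88,241,.036),("frontR",682,241,.036),("va",276,331,.036),("vb",487,348,.036)]: print(n,c(u,v,z).round(4))
d=np.load("top_d.npy")
for n,u,v,z in [("small",139.9,290.5,.024),("med",277+116/4,262+84/4,.024),("large",423+118.5/4,245+90/4,.024),("box",185+100/4,275+85/4,.022),("jar",365+98/4,275+77/4,.05),("purple",115+107/4,325+93/4,.024),("forceps",131,180,0)]: print(n,pt(i,u,v,z).round(4))
E
```

```text
backL [0.7057 0.1973]
backR [ 0.705  -0.1527]
sL0 [0.6423 0.1652]
sL1 [0.6423 0.1017]
m0 [0.6423 0.0676]
m1 [ 0.6422 -0.023 ]
r0 [ 0.6421 -0.0501]
r1 [ 0.642  -0.1273]
frontL [0.5992 0.1741]
frontR [ 0.5991 -0.1353]
va [0.5517 0.0751]
vb [ 0.5429 -0.0343]
small [0.4219 0.3322]
med [ 0.4381 -0.0122]
large [ 0.4708 -0.3146]
box [0.4104 0.1866]
jar [ 0.4145 -0.181 ]
purple [0.3041 0.3231]
forceps [0.6623 0.3704]
```

Tote is aligned with world x to within about 0.2°. Its origin is about (0.648, 0.022), with slot centres at y = 0.134 (small), 0.022 (large) and −0.0895 (medium). I'll start with the medium dish.

>>> {"fn": "jog_arm", "kwargs": {
  "targets": [
    [-0.5,0.1,-0.06,0,0.036],
    [-0.5,0.19,-0.12,0,0.072],
    [-0.5,0.28,-0.175,0,0.072],
    [-0.5,0.37,-0.23,0,0.072],
    [-0.5,0.46,-0.287,0,0.072],
    [-0.5,0.55,-0.343,0,0.072],
    [-0.5,0.64,-0.4,0,0.072],
    [-0.5,0.72,-0.449,0,0.072]
  ],
  "newtons": 10
}}

```text
t: 0.9
tcp_pos: [0.4192, -0.2997, 0.1975]
ee_rot: [[1.0, 0.001, -0.0], [0.001, -1.0, 0.0], [-0.0, -0.0, -1.0]]
contact_force: [0.7, -0.3, 0.7]
width: 0.313
gripper_force: 0.0
```

```bash
python3 - <<'E'
from h import *
s=sense(); print(s["t"],s["tcp_pos"],s["ee_rot"].round(4).tolist(),s["width"],s["contact_force"])
i=camera_info("top"); d=np.load("top_d.npy"); k=K(i)
v,u=np.mgrid[0:480:2,0:200:2]; z=d[::2,0:200:2]
n=cv2.undistortPoints(np.stack([u.ravel(),v.ravel()],1).astype(float)[:,None],k,i["dist"])[:,0]
P=(np.c_[n,np.ones(len(n))]*z.reshape(-1,1))@i["attitude"].T+i["xyz"]
P=P[z.ravel()>0]
m=(P[:,2]>.08)&(P[:,0]<.62)&(P[:,0]>.25)
Q=P[m]; print("tall: ymin",Q[:,1].min(), "at",Q[Q[:,1].argsort()[:5]].round(3).tolist(), Q.max(0))
E
```

```text
0.9 [ 0.41918525 -0.2997399   0.19748714] [[1.0, 0.0014, -0.0002], [0.0014, -1.0, 0.0003], [-0.0002, -0.0003, -1.0]] 0.3125169867043506 [ 0.70506999 -0.31743774  0.7059327 ]
tall: ymin 0.5616631240714249 at [[0.511, 0.562, 0.085], [0.51, 0.562, 0.123], [0.509, 0.563, 0.129], [0.513, 0.563, 0.096], [0.507, 0.563, 0.082]] [0.55893673 0.59134118 0.13343982]
```

>>> {"fn": "jog_arm", "kwargs": {
  "targets": [
    [-0.5,0.006,-0.08,0,0],
    [-0.5,0.006,-0.17,0,0],
    [-0.5,0.006,-0.26,0,0],
    [-0.5,0.006,-0.35,0,0],
    [-0.5,0.006,-0.43,0,0],
    [-0.5,0.006,-0.5,0,0],
    [-0.5,0.006,-0.544,0,0],
    [-0.5,0.006,-0.544,0,0]
  ]
}}

```text
t: 1.7
tcp_pos: [0.42, -0.0272, 0.1974]
ee_rot: [[1.0, 0.005, -0.001], [0.005, -1.0, 0.001], [-0.001, -0.001, -1.0]]
contact_force: [0.8, -0.8, -1.0]
width: 0.248
gripper_force: 0.0
```

```bash
python3 - <<'E'
from h import *
s=sense(); print(s["t"],s["tcp_pos"],s["width"])
i=camera_info("wrist"); print(i)
p,d=camera("wrist"); cv2.imwrite("pics/w1.png",p)
t=s["tcp_pos"]
print(px(i,[[t[0],t[1],.024],[t[0]+.035,t[1],.024],[t[0],t[1]+.035,.024],[t[0]-.035,t[1],.024],[t[0],t[1]-.035,.024]]).round(1))
E
```

```text
1.7 [ 0.41996143 -0.02722164  0.19743947] 0.24761443163296845
{'fovy': 63.42714251653756, 'cx': 327.54258693625394, 'cy': 240.66005245104887, 'dist': array([0.01806514, 0.        , 0.        , 0.        , 0.        ]), 'xyz': array([ 0.49037721, -0.02676033,  0.38466309]), 'attitude': array([[ 4.81819590e-03, -9.66763992e-01, -2.55625055e-01],
       [-9.99986580e-01, -5.14485670e-03,  6.09216325e-04],
       [-1.90412268e-03,  2.55618689e-01, -9.66775806e-01]])}
[[328.4 215.1]
 [328.6 177.7]
 [291.3 214.9]
 [328.2 250.7]
 [365.5 215.3]]
```

View pics/w1.png

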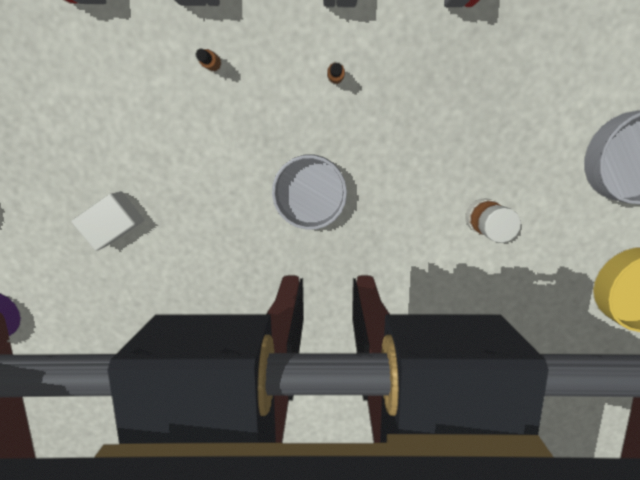

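Wrist view: medium dish rim spans x 274–347 and y 154–230, centre about (310.5,192). Vial tops are at (206,58) and (336,71), and the large dish is at the right edge.

```bash
python3 - <<'E'
from h import *
i=camera_info("wrist");s=sense();print(s["tcp_pos"])
for n,u,v,z in [("med",310.5,192,.024),("va",206,58,.036),("vb",336,71,.036)]:print(n,pt(i,u,v,z).round(4))
E
```

```text
[ 0.42044643 -0.02870812  0.19752905]
med [ 0.4423 -0.0121]
va [0.5536 0.0724]
vb [ 0.5444 -0.0346]
```

>>> {"fn": "jog_arm", "kwargs": {
  "targets": [
    [-0.5,0.041,-0.034,0.05,0],
    [-0.5,0.041,-0.034,0.13,0],
    [-0.5,0.041,-0.034,0.2,0],
    [-0.5,0.041,-0.034,0.26,0],
    [-0.5,0.041,-0.034,0.3,0],
    [-0.5,0.041,-0.034,0.3,0],
    [-0.5,0.041,-0.034,0.3,0],
    [-0.5,0.041,-0.034,0.3,0]
  ]
}}

```text
t: 2.55
tcp_pos: [0.4424, -0.0133, 0.0487]
ee_rot: [[1.0, 0.001, 0.002], [0.001, -1.0, -0.0], [0.002, 0.0, -1.0]]
contact_force: [-0.3, 0.1, -0.1]
width: 0.25
gripper_force: 0.0
```

```bash
python3 - <<'E'
from h import *
s=sense();print(s["tcp_pos"],s["ee_rot"].round(4).tolist(),s["width"],s["t"])
p,d=camera("wrist"); cv2.imwrite("pics/w2.png",p)
E
```

```text
[ 0.44244838 -0.01329375  0.0486806 ] [[1.0, 0.0009, 0.0019], [0.0009, -1.0, -0.0004], [0.0019, 0.0004, -1.0]] 0.2502403284627525 2.55
```

View pics/w2.png

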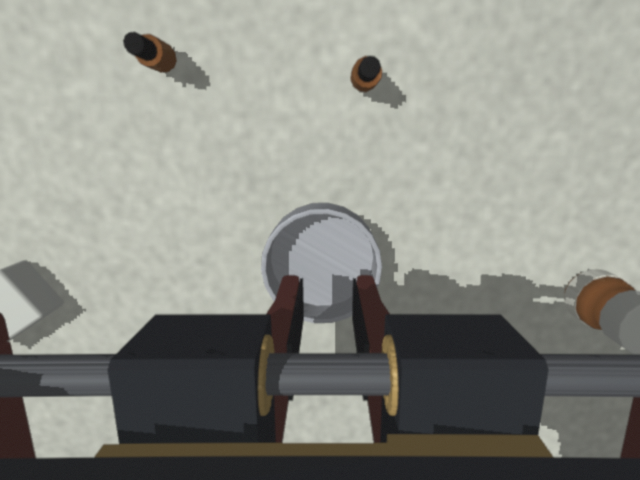

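Dish rim now x 262–381, y 204–320; the fingertips sit over it, well inside the rim. I'll descend to TCP z≈0.012.

>>> {"fn": "jog_arm", "kwargs": {
  "targets": [
    [-0.5,-0.002,-0.004,0.03,0],
    [-0.5,-0.002,-0.004,0.06,0],
    [-0.5,-0.002,-0.004,0.076,0],
    [-0.5,-0.002,-0.004,0.076,0],
    [-0.3,-0.002,-0.004,0.076,0],
    [-0.15,-0.002,-0.004,0.076,0],
    [0,-0.002,-0.004,0.076,0],
    [0,-0.002,-0.004,0.076,0]
  ]
}}

```text
t: 3.4
tcp_pos: [0.4406, -0.0106, 0.0101]
ee_rot: [[1.0, 0.002, 0.001], [0.002, -1.0, -0.0], [0.001, 0.0, -1.0]]
contact_force: [-0.7, 0.4, -0.2]
width: 0.496
gripper_force: 0.0
```

>>> {"fn": "jog_arm", "kwargs": {
  "targets": [
    [0.1,0,0,0,0],
    [0.2,0,0,0,0],
    [0.3,0,0,0,0],
    [0.4,0,0,0,0],
    [0.4,0,0,0,0],
    [0.4,0,0,0,0],
    [0.4,0,0,0,0],
    [0.4,0,0,0,0]
  ]
}}

```text
t: 4.2
tcp_pos: [0.4403, -0.0105, 0.0097]
ee_rot: [[1.0, 0.002, -0.0], [0.002, -1.0, 0.0], [-0.0, -0.0, -1.0]]
contact_force: [-0.1, -0.0, 0.2]
width: 0.7
gripper_force: 0.0
```

```bash
python3 - <<'E'
from h import *
p,d=camera("wrist"); cv2.imwrite("pics/w3.png",p)
E
```

```text
(no output)
```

View pics/w3.png

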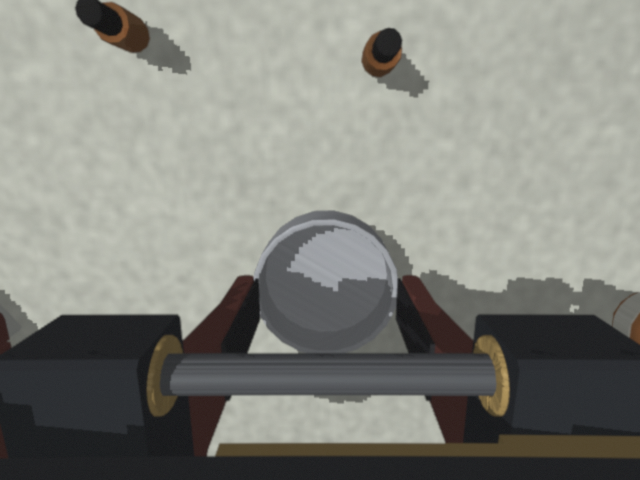

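```bash
python3 - <<'E'
from h import *
i=camera_info("wrist");s=sense();t=s["tcp_pos"];print(t,s["t"])
print("dish",pt(i,328,282,.024), "tcp px",px(i,[[t[0],t[1],t[2]],[t[0]+.01,t[1]+.031,t[2]],[t[0]-.01,t[1]+.031,t[2]],[t[0]-.01,t[1]+.031,t[2]+.03],[t[0]+.01,t[1]+.031,t[2]+.03]]).round(0).tolist())
a=cv2.imread("pics/w3.png")[200:380,180:460]; cv2.imwrite("pics/w3c.png",cv2.resize(a,None,fx=2.8,fy=2.8,interpolation=cv2.INTER_CUBIC))
i=camera_info("top");p,d=camera("top");u,v=px(i,[t[0],t[1],0])[0].astype(int);print(u,v)
E
```

```text
[ 0.44028633 -0.0105482   0.00967162] 4.25
dish [ 0.44472677 -0.0102846 ] tcp px [[328.0, 280.0], [267.0, 261.0], [269.0, 298.0], [259.0, 325.0], [257.0, 283.0]]
305 282
```

View pics/w3c.png

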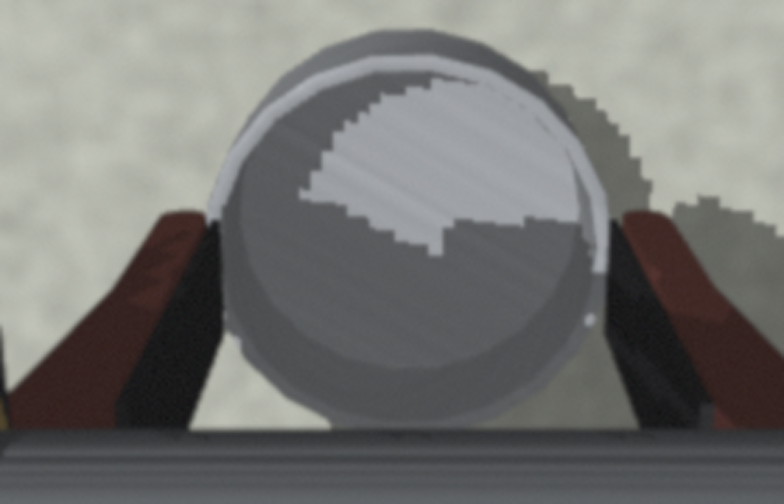

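```bash
python3 - <<'E'
from h import *
i=camera_info("wrist");t=sense()["tcp_pos"]
p,d=camera("wrist")
for u,v in [(245,280),(240,285),(252,285),(250,295),(235,310),(405,282),(410,300),(328,282)]:
    n=cv2.undistortPoints(np.array([[[u,v]]],float),K(i),i["dist"])[0,0]
    print(u,v,((i["attitude"]@(np.array([n[0],n[1],1])*d[v,u])+i["xyz"]-t)*1000).round(1), p[v,u])
E
```

```text
245 280 [12.1 35.5 32.1] [39 43 66]
240 285 [12.2 36.2 38.3] [34 36 56]
252 285 [10.4 32.3 33.8] [30 31 34]
250 295 [10.1 31.2 43.8] [23 23 21]
235 310 [12.  32.9 61.7] [36 39 58]
405 282 [ 11.8 -32.1  33.6] [39 42 67]
410 300 [ 10.8 -30.9  50. ] [32 31 33]
328 282 [-3.4  0.2 -6.3] [164 160 156]
```

By depth, the fingertips end about 28 mm above the reported TCP, so they are still above the rim; that also explains why opening met nothing. I'll close and descend gently, watching the force.

>>> {"fn": "jog_arm", "kwargs": {
  "targets": [
    [0,0.003,0,0,0],
    [-0.4,0.003,0,0,0],
    [-0.5,0.003,0,0,0],
    [-0.5,0.003,0,0,0],
    [-0.5,0.003,0,0,0],
    [-0.5,0.003,0,0.005,0],
    [-0.5,0.003,0,0.01,0],
    [-0.5,0.003,0,0.01,0]
  ]
}}

```text
t: 5.15
tcp_pos: [0.4415, -0.0105, 0.0043]
ee_rot: [[1.0, 0.002, -0.001], [0.002, -1.0, 0.0], [-0.001, -0.0, -1.0]]
contact_force: [0.3, 0.2, -0.9]
width: 0.25
gripper_force: 0.0
```

>>> {"fn": "jog_arm", "kwargs": {
  "targets": [
    [-0.5,0,0,0.002,0],
    [-0.5,0,0,0.004,0],
    [-0.5,0,0,0.006,0],
    [-0.5,0,0,0.008,0],
    [-0.5,0,0,0.01,0],
    [-0.5,0,0,0.012,0],
    [-0.5,0,0,0.014,0],
    [-0.5,0,0,0.014,0]
  ]
}}

```text
t: 5.95
tcp_pos: [0.4417, -0.0105, -0.0024]
ee_rot: [[1.0, 0.002, -0.0], [0.002, -1.0, 0.0], [-0.0, -0.0, -1.0]]
contact_force: [0.1, -0.8, -0.4]
width: 0.252
gripper_force: 0.0
```

>>> {"fn": "jog_arm", "kwargs": {
  "targets": [
    [-0.5,0,0,0.005,0],
    [-0.5,0,0,0.01,0],
    [-0.5,0,0,0.015,0],
    [-0.5,0,0,0.02,0],
    [-0.5,0,0,0.025,0],
    [-0.5,0,0,0.028,0],
    [-0.5,0,0,0.028,0],
    [-0.5,0,0,0.028,0]
  ]
}}

```text
t: 6.75
tcp_pos: [0.4418, -0.0105, -0.0164]
ee_rot: [[1.0, 0.002, -0.0], [0.002, -1.0, 0.0], [-0.0, -0.0, -1.0]]
contact_force: [-0.8, -0.0, -0.4]
width: 0.251
gripper_force: 0.0
```

>>> {"fn": "jog_arm", "kwargs": {
  "targets": [
    [-0.4,0,0,0,0],
    [-0.3,0,0,0,0],
    [-0.2,0,0,0,0],
    [-0.1,0,0,0,0],
    [0.0,0,0,0,0],
    [0.0,0,0,0,0],
    [0.0,0,0,0,0],
    [0.0,0,0,0,0]
  ]
}}

```text
t: 7.55
tcp_pos: [0.4418, -0.0105, -0.0163]
ee_rot: [[1.0, 0.002, 0.0], [0.002, -1.0, 0.0], [0.0, -0.0, -1.0]]
contact_force: [0.0, 0.9, 0.9]
width: 0.465
gripper_force: 8.7
```

```bash
python3 - <<'E'
from h import *
print(sense())
p,d=camera("wrist"); cv2.imwrite("pics/w4.png",p[180:480,130:530])
E
```

```text
{'t': 7.55, 'q': array([-1.03358812e+01,  2.72706812e+01,  1.17765446e+02,  1.85196781e-02,
        3.49647358e+01,  7.95581087e+01]), 'joint_vel': array([-0.05238771, -0.0168287 ,  0.02155368, -0.05878404, -0.08263423,
       -0.06286144]), 'joint_efforts': array([-4.75056823e-01, -4.26323462e+01, -1.11418363e+01, -2.04425049e-01,
       -1.07027229e-01, -4.15394679e-03]), 'tcp_pos': array([ 0.4418179 , -0.01046478, -0.01630503]), 'ee_rot': array([[ 9.99998743e-01,  1.58533585e-03,  1.84409533e-05],
       [ 1.58533241e-03, -9.99998726e-01,  1.84925915e-04],
       [ 1.87340995e-05, -1.84896447e-04, -9.99999983e-01]]), 'contact_force': array([0.04611872, 0.93013511, 0.89205785]), 'torque': array([ 0.20540385, -0.04309244, -0.01768195]), 'gripper_force': 8.651145806070417, 'width': 0.4646008797654214}
```

View pics/w4.png

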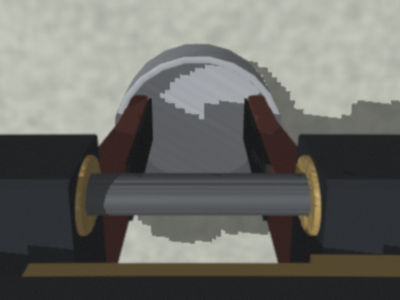

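Both fingers are now inside the medium dish, bearing outward on the wall (8.7 N). I'll slide it sideways, then in.

>>> {"fn": "jog_arm", "kwargs": {
  "targets": [
    [0,0,0.015,0,0],
    [0,0,0.045,0,0],
    [0,0,0.08,0,0],
    [0,0,0.115,0,0],
    [0,0,0.143,0,0],
    [0,0,0.158,0,0],
    [0,0,0.158,0,0],
    [0,0,0.158,0,0]
  ]
}}

```text
t: 8.4
tcp_pos: [0.4421, -0.0898, -0.0163]
ee_rot: [[1.0, 0.001, 0.0], [0.001, -1.0, -0.0], [0.0, 0.0, -1.0]]
contact_force: [0.1, -1.3, 1.7]
width: 0.463
gripper_force: 8.6
```

>>> {"fn": "jog_arm", "kwargs": {
  "targets": [
    [0,0.02,0,0,0],
    [0,0.06,0,0,0],
    [0,0.1,0,0,0],
    [0,0.14,0,0,0],
    [0,0.18,0,0,0],
    [0,0.2,0,0,0],
    [0,0.2,0,0,0],
    [0,0.2,0,0,0]
  ]
}}

```text
t: 9.2
tcp_pos: [0.5417, -0.0889, -0.0165]
ee_rot: [[1.0, 0.002, -0.0], [0.002, -1.0, 0.0], [-0.0, -0.0, -1.0]]
contact_force: [1.3, -1.1, 0.9]
width: 0.468
gripper_force: 8.4
```

```bash
python3 - <<'E'
from h import *
s=sense();t=s["tcp_pos"];print(t,s["width"],s["gripper_force"],s["contact_force"])
i=camera_info("wrist");p,d=camera("wrist"); cv2.imwrite("pics/w5.png",p)
T=lambda x,y,z:[.648+x,.0223+y,z]
q=px(i,[T(-.05,-.112+.038,.036),T(-.05,-.112-.038,.036),T(.042,-.112+.038,.036),T(.042,-.112-.038,.036),[t[0]+.035,t[1],.024],[t[0],t[1]+.035,.024],[t[0],t[1]-.035,.024]])
print(q.round(1).tolist())
for a in q: cv2.drawMarker(p,tuple(int(round(x)) for x in a),(0,255,0),cv2.MARKER_CROSS,7,1)
cv2.imwrite("pics/w5m.png",p)
E
```

```text
[ 0.54169816 -0.08894504 -0.01645523] 0.46766469035278174 8.404534219298512 [ 1.3472918  -1.06777201  0.94712654]
[[220.9, 179.9], [441.6, 180.4], [196.6, -152.9], [468.9, -152.6], [328.8, 232.2], [243.5, 314.8], [413.7, 315.2]]
```

View pics/w5m.png

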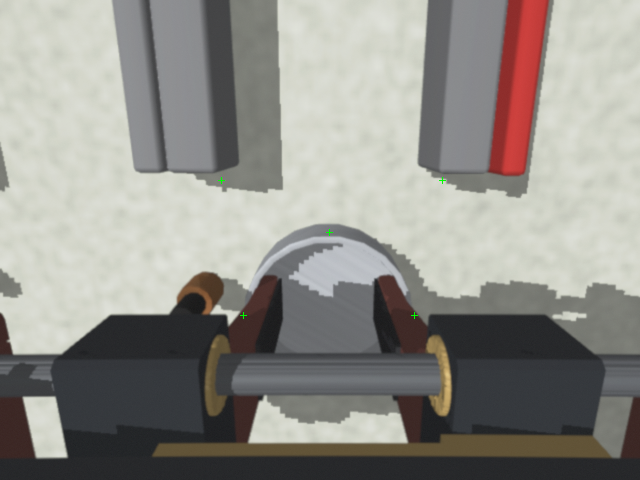

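The picture shows the slot mouth's floor corners at about (238,165) left and (418,165) right. The dish is centred between the fingers and vial b stands clear at (200,290).

```bash
python3 - <<'E'
from h import *
# camera pose unchanged since the picture
i=camera_info("wrist");print(sense()["tcp_pos"])
for u,v in [(238,164),(418,164)]: print(pt(i,u,v,0.))
print(px(i,[[.598,-.0517,0],[.598,-.1277,0]]))
p=cv2.imread("pics/w5.png")
for v in (100,140):
    g=cv2.GaussianBlur(p,(5,5),0)[v].astype(int).sum(1)
    e=np.abs(np.diff(g)); print(v,[(int(u),int(g[u+1]-g[u-1])) for u in range(100,570) if e[u]>14 and e[u]==e[max(0,u-3):u+4].max()])
    print(g[410:460:3])
v=90
u=np.array([0])
E
```

```text
[ 0.5412331  -0.08895151 -0.01642459]
[ 0.60067637 -0.04977126]
[ 0.60081287 -0.12748949]
[[242.81685673 170.30063093]
 [418.07951531 170.60912051]]
100 [(124, -100), (152, -51), (159, 100), (208, -54), (235, 87), (279, 154), (421, -182), (444, 52), (495, -65), (510, 40), (538, 118), (539, 142)]
[642 645 640 617 385 301 299 301 302 302 303 327 401 418 417 418 419]
140 [(129, -97), (156, -52), (164, 112), (212, -57), (237, 88), (280, 118), (418, -157), (441, 52), (490, -65), (505, 39), (533, 137)]
[634 631 618 429 303 300 301 303 303 304 331 403 418 418 417 416 416]
```

>>> {"fn": "jog_arm", "kwargs": {
  "targets": [
    [0,0.03,0,0,0],
    [0,0.06,0,0,0],
    [0,0.09,0,0,0],
    [0,0.12,0,0,0],
    [0,0.15,0,0,0],
    [0,0.18,0,0,0],
    [0,0.2,0,0,0],
    [0,0.2,0,0,0]
  ]
}}

```text
t: 10.05
tcp_pos: [0.6426, -0.0893, -0.0164]
ee_rot: [[1.0, 0.002, 0.001], [0.002, -1.0, -0.0], [0.001, 0.0, -1.0]]
contact_force: [2.0, -1.3, -0.2]
width: 0.465
gripper_force: 8.5
```

>>> {"fn": "jog_arm", "kwargs": {
  "targets": [
    [0,0.005,0,0,0],
    [0,0.01,0,0,0],
    [0,0.015,0,0,0],
    [0,0.02,0,0,0],
    [0,0.024,0,0,0],
    [0,0.028,0,0,0],
    [0,0.03,0,0,0],
    [0,0.03,0,0,0]
  ]
}}

```text
t: 10.85
tcp_pos: [0.6573, -0.0892, -0.0164]
ee_rot: [[1.0, 0.002, 0.0], [0.002, -1.0, 0.0], [0.0, -0.0, -1.0]]
contact_force: [0.9, -0.0, -0.5]
width: 0.466
gripper_force: 8.6
```

>>> {"fn": "jog_arm", "kwargs": {
  "targets": [
    [0,0.002,0,0,0],
    [0,0.003,0,0,0],
    [0,0.004,0,0,0],
    [0,0.005,0,0,0],
    [0,0.006,0,0,0],
    [0,0.007,0,0,0],
    [0,0.008,0,0,0],
    [0,0.008,0,0,0]
  ]
}}

```text
t: 11.65
tcp_pos: [0.6586, -0.0891, -0.0165]
ee_rot: [[1.0, 0.002, -0.004], [0.002, -1.0, 0.0], [-0.004, -0.0, -1.0]]
contact_force: [-6.7, -0.8, 4.3]
width: 0.464
gripper_force: 10.4
```

Firm contact with the back wall (−6.7 N), so the medium dish is home. Releasing and rising.

>>> {"fn": "jog_arm", "kwargs": {
  "targets": [
    [-0.2,-0.005,0,0,0],
    [-0.4,-0.005,0,0,0],
    [-0.5,-0.005,0,0,0],
    [-0.5,-0.005,0,0,0],
    [-0.5,-0.005,0,-0.02,0],
    [-0.5,-0.005,0,-0.08,0],
    [-0.5,-0.005,0,-0.16,0],
    [-0.5,-0.005,0,-0.24,0]
  ]
}}

```text
t: 12.45
tcp_pos: [0.6582, -0.0891, 0.1053]
ee_rot: [[1.0, 0.002, -0.0], [0.002, -1.0, 0.0], [-0.0, -0.0, -1.0]]
contact_force: [1.7, 0.2, 0.3]
width: 0.25
gripper_force: 0.0
```

```bash
python3 - <<'E'
from h import *
s=sense();print(s["tcp_pos"],s["width"],s["t"])
i=camera_info("top");p,d=camera("top");cv2.imwrite("pics/t2.png",p)
print(px(i,[[.6586,-.0891,.004]]))
i=camera_info("wrist");p,d=camera("wrist");cv2.imwrite("pics/w6.png",p);np.save("w6.npy",d);np.save("w6i.npy",i,allow_pickle=True)
# points of dish rim by depth
v,u=np.mgrid[0:480,0:640]
n=cv2.undistortPoints(np.stack([u.ravel(),v.ravel()],1).astype(float)[:,None],K(i),i["dist"])[:,0]
P=(np.c_[n,np.ones(len(n))]*d.reshape(-1,1))@i["attitude"].T+i["xyz"]
m=(abs(P[:,2]-.024)<.0015)&(abs(P[:,1]+.089)<.0365)&(P[:,0]>.61)&(P[:,0]<.7)
Q=P[m];print(len(Q))
A=np.c_[2*Q[:,:2],np.ones(len(Q))];r=np.linalg.lstsq(A,(Q[:,:2]**2).sum(1),rcond=None)[0];print(r[:2],np.sqrt(r[2]+r[0]**2+r[1]**2),Q.min(0),Q.max(0))
m=(abs(P[:,2]-.036)<.001)&(P[:,0]>.61)&(abs(P[:,1]+.089)<.03); print("back wall front x",np.percentile(P[m][:,0],[0,2,50]) if m.any() else None)
E
```

```text
[ 0.65822877 -0.08908307  0.10526695] 0.2496090100530375 12.45
[[342.68477556 181.01142321]]
1023
[ 0.65787046 -0.08871185] 0.033118377774810276 [ 0.62311378 -0.12347769  0.02250556] [ 0.6908588  -0.0538481   0.02549684]
back wall front x [0.6929964  0.69308786 0.69648149]
```

Depth fit: dish centre (0.658, −0.0887), back face at 0.693, so it is home within 1 mm. Next is the large dish.

>>> {"fn": "jog_arm", "kwargs": {
  "targets": [
    [-0.2,-0.04,0.05,-0.1,0],
    [-0.2,-0.09,0.11,-0.184,0],
    [-0.2,-0.15,0.18,-0.184,0],
    [-0.2,-0.21,0.25,-0.184,0],
    [-0.2,-0.27,0.325,-0.184,0],
    [-0.2,-0.33,0.4,-0.184,0],
    [-0.2,-0.376,0.452,-0.184,0],
    [-0.2,-0.376,0.452,-0.184,0]
  ]
}}

```text
t: 13.35
tcp_pos: [0.468, -0.3186, 0.1957]
ee_rot: [[1.0, -0.003, -0.001], [-0.003, -1.0, -0.001], [-0.001, 0.001, -1.0]]
contact_force: [0.5, 0.5, -0.1]
width: 0.401
gripper_force: 0.0
```

```bash
cat >> h.py <<'E'
def cloud(name="wrist"):
    i=camera_info(name);p,d=camera(name)
    v,u=np.mgrid[0:480,0:640]
    n=cv2.undistortPoints(np.stack([u.ravel(),v.ravel()],1).astype(float)[:,None],K(i),i["dist"])[:,0]
    return ((np.c_[n,np.ones(len(n))]*d.reshape(-1,1))@i["attitude"].T+i["xyz"])[d.ravel()>0]
def rim(P,x,y,r,z=.024):
    Q=P[(abs(P[:,2]-z)<.002)&(np.hypot(P[:,0]-x,P[:,1]-y)<r+.015)]
    return len(Q),((Q.min(0)+Q.max(0))/2)[:2],(Q.max(0)-Q.min(0))[:2]
E
python3 - <<'E'
from h import *
s=sense();print(s["tcp_pos"],s["width"],s["ee_rot"][1,0])
P=cloud();print(rim(P,.4708,-.3146,.042)); print("jar",rim(P,.4145,-.181,.017,.049)); print("vialb",rim(P,.544,-.0345,.008,.035))
E
```

```text
[ 0.46799001 -0.31856687  0.19573534] 0.40128658780143733 -0.0027840087070795804
(864, array([ 0.47385728, -0.31386931]), array([0.08334581, 0.08263813]))
jar (847, array([ 0.41707827, -0.18041449]), array([0.03097455, 0.03198033]))
vialb (5, array([ 0.54543052, -0.03914431]), array([0.00329179, 0.00096591]))
```

>>> {"fn": "jog_arm", "kwargs": {
  "targets": [
    [-0.2,0.008,-0.002,0.06,0],
    [-0.2,0.008,-0.002,0.13,0],
    [-0.2,0.008,-0.002,0.2,0],
    [-0.2,0.008,-0.002,0.27,0],
    [-0.2,0.008,-0.002,0.31,0],
    [-0.2,0.008,-0.002,0.32,0],
    [-0.2,0.008,-0.002,0.32,0],
    [-0.2,0.008,-0.002,0.32,0]
  ]
}}

```text
t: 14.2
tcp_pos: [0.476, -0.3146, 0.0367]
ee_rot: [[1.0, 0.002, 0.002], [0.002, -1.0, -0.001], [0.002, 0.001, -1.0]]
contact_force: [0.4, 0.2, 0.6]
width: 0.398
gripper_force: 0.0
```

>>> {"fn": "jog_arm", "kwargs": {
  "targets": [
    [-0.2,-0.002,0,0.03,0],
    [-0.2,-0.002,0,0.06,0],
    [-0.2,-0.002,0,0.085,0],
    [-0.2,-0.002,0,0.106,0],
    [-0.2,-0.002,0,0.106,0],
    [-0.1,-0.002,0,0.106,0],
    [0.1,-0.002,0,0.106,0],
    [0.3,-0.002,0,0.106,0]
  ]
}}

```text
t: 15.0
tcp_pos: [0.4742, -0.3148, -0.0168]
ee_rot: [[1.0, 0.002, 0.001], [0.002, -1.0, -0.001], [0.001, 0.001, -1.0]]
contact_force: [-0.0, -0.0, 0.4]
width: 0.592
gripper_force: 0.0
```

>>> {"fn": "jog_arm", "kwargs": {
  "targets": [
    [0.35,0,0,0,0],
    [0.35,0,0,0,0],
    [0.35,0,0,0,0],
    [0.35,0,0,0,0],
    [0.35,0.006,0,0,0],
    [0.35,0.016,-0.01,0,0],
    [0.35,0.024,-0.03,0,0],
    [0.35,0.024,-0.06,0,0]
  ]
}}

```text
t: 15.8
tcp_pos: [0.4871, -0.2854, -0.017]
ee_rot: [[1.0, 0.001, 0.002], [0.001, -1.0, -0.002], [0.002, 0.002, -1.0]]
contact_force: [0.4, -3.8, 4.7]
width: 0.652
gripper_force: 9.1
```

>>> {"fn": "jog_arm", "kwargs": {
  "targets": [
    [0.35,0,-0.04,0,0],
    [0.35,0,-0.09,0,0],
    [0.35,0,-0.14,0,0],
    [0.35,0,-0.19,0,0],
    [0.35,0,-0.24,0,0],
    [0.35,0,-0.285,0,0],
    [0.35,0,-0.31,0,0],
    [0.35,0,-0.32,0,0]
  ]
}}

```text
t: 16.6
tcp_pos: [0.4848, -0.1221, -0.017]
ee_rot: [[1.0, 0.004, -0.0], [0.004, -1.0, 0.0], [-0.0, -0.0, -1.0]]
contact_force: [0.1, -3.9, 5.3]
width: 0.652
gripper_force: 9.3
```

>>> {"fn": "jog_arm", "kwargs": {
  "targets": [
    [0.35,0,-0.03,0,0],
    [0.35,0,-0.07,0,0],
    [0.35,0,-0.12,0,0],
    [0.35,0,-0.17,0,0],
    [0.35,0,-0.22,0,0],
    [0.35,0,-0.26,0,0],
    [0.35,0,-0.285,0,0],
    [0.35,0,-0.289,0,0]
  ]
}}

```text
t: 17.4
tcp_pos: [0.4839, 0.0222, -0.017]
ee_rot: [[1.0, 0.004, -0.001], [0.004, -1.0, -0.0], [-0.001, 0.0, -1.0]]
contact_force: [1.1, -5.6, 7.0]
width: 0.651
gripper_force: 9.3
```

```bash
python3 - <<'E'
from h import *
s=sense();print(s["tcp_pos"],s["width"],s["ee_rot"][1,0])
P=cloud()
for n,x,y in (("a",.5525,.0735),("b",.544,-.0345)):
    Q=P[(P[:,2]>.006)&(P[:,2]<.04)&(np.hypot(P[:,0]-x,P[:,1]-y)<.02)]
    print(n,len(Q),Q.min(0),Q.max(0)); 
    Q=Q[Q[:,2]>.0345]; print(" top",len(Q),Q.mean(0))
print("dish",rim(P,.486,.0225,.042))
Q=P[(P[:,2]>.005)&(P[:,2]<.038)&(P[:,0]>.603)&(P[:,0]<.66)]
y=Q[:,1]; print("slot",y[(y>.03)&(y<.1)].min(), y[(y<.01)&(y>-.05)].max())
E
```

```text
[ 0.48393594  0.02224579 -0.01704298] 0.6509415474304184 0.004281514679119217
a 2154 [0.54775588 0.06961729 0.00601913] [0.56299736 0.08314683 0.03820547]
 top 746 [0.55521818 0.07753623 0.0361335 ]
b 2074 [ 0.53786889 -0.03866609  0.00603748] [ 0.55333578 -0.02455074  0.03872957]
 top 696 [ 0.5456471  -0.03258591  0.03605732]
dish (2898, array([0.48323678, 0.02297484]), array([0.08421285, 0.08198999]))
slot 0.06840934173717028 -0.02118076342795385
```

The gap between the vials is centred at y=0.0225, 94 mm wide, and the dish centre is at y≈0.0226. Straight in.

>>> {"fn": "jog_arm", "kwargs": {
  "targets": [
    [0.35,0.02,0,0,0],
    [0.35,0.05,0,0,0],
    [0.35,0.08,0,0,0],
    [0.35,0.11,0,0,0],
    [0.35,0.14,0,0,0],
    [0.35,0.165,0,0,0],
    [0.35,0.18,0,0,0],
    [0.35,0.18,0,0,0]
  ]
}}

```text
t: 18.25
tcp_pos: [0.5737, 0.0221, -0.0177]
ee_rot: [[1.0, 0.002, -0.002], [0.002, -1.0, 0.001], [-0.002, -0.001, -1.0]]
contact_force: [-0.7, 0.8, 3.6]
width: 0.645
gripper_force: 9.6
```

>>> {"fn": "jog_arm", "kwargs": {
  "targets": [
    [0.35,0.02,0,0,0],
    [0.35,0.04,0,0,0],
    [0.35,0.06,0,0,0],
    [0.35,0.08,0,0,0],
    [0.35,0.1,0,0,0],
    [0.35,0.12,0,0,0],
    [0.35,0.135,0,0,0],
    [0.35,0.135,0,0,0]
  ]
}}

```text
t: 19.05
tcp_pos: [0.6417, 0.0217, -0.0178]
ee_rot: [[1.0, 0.002, -0.002], [0.002, -1.0, 0.001], [-0.002, -0.001, -1.0]]
contact_force: [-0.3, 0.7, 3.2]
width: 0.651
gripper_force: 9.4
```

>>> {"fn": "jog_arm", "kwargs": {
  "targets": [
    [0.35,0.005,0,0,0],
    [0.35,0.01,0,0,0],
    [0.35,0.014,0,0,0],
    [0.35,0.018,0,0,0],
    [0.35,0.021,0,0,0],
    [0.35,0.024,0,0,0],
    [0.35,0.026,0,0,0],
    [0.35,0.026,0,0,0]
  ]
}}

```text
t: 19.85
tcp_pos: [0.6511, 0.0208, -0.0178]
ee_rot: [[1.0, 0.002, -0.008], [0.002, -1.0, 0.001], [-0.008, -0.001, -1.0]]
contact_force: [-11.3, 0.4, 11.5]
width: 0.651
gripper_force: 11.3
```

Firm contact, so the large dish is home. Releasing.

>>> {"fn": "jog_arm", "kwargs": {
  "targets": [
    [0.1,-0.005,0,0,0],
    [-0.1,-0.006,0,0,0],
    [-0.2,-0.006,0,0,0],
    [-0.2,-0.006,0,0,0],
    [-0.2,-0.006,0,-0.02,0],
    [-0.2,-0.006,0,-0.08,0],
    [-0.2,-0.006,0,-0.16,0],
    [-0.4,-0.006,0,-0.24,0]
  ]
}}

```text
t: 20.65
tcp_pos: [0.6526, 0.0203, 0.1042]
ee_rot: [[1.0, 0.002, -0.0], [0.002, -1.0, 0.0], [-0.0, -0.0, -1.0]]
contact_force: [0.4, 0.1, -0.5]
width: 0.343
gripper_force: 0.0
```

>>> {"fn": "jog_arm", "kwargs": {
  "targets": [
    [-0.6,0,0,-0.1,0],
    [-0.8,0,0,-0.19,0],
    [-0.8,-0.06,-0.08,-0.19,0],
    [-0.8,-0.13,-0.17,-0.19,0],
    [-0.8,-0.2,-0.26,-0.19,0],
    [-0.8,-0.27,-0.35,-0.19,0],
    [-0.8,-0.34,-0.44,-0.19,0],
    [-0.8,-0.4,-0.53,-0.19,0]
  ]
}}

```text
t: 21.45
tcp_pos: [0.4695, 0.26, 0.1987]
ee_rot: [[1.0, 0.001, 0.001], [0.001, -1.0, 0.001], [0.001, -0.001, -1.0]]
contact_force: [1.0, 0.7, 1.3]
width: 0.1
gripper_force: 0.0
```

```bash
python3 - <<'E'
from h import *
s=sense();print(s["tcp_pos"],s["width"],s["t"])
P=cloud();print(rim(P,.423,.332,.028));print("box",rim(P,.4104,.1866,.025,.022))
P=cloud("top");print(rim(P,.423,.332,.028),rim(P,.651,.0225,.042),rim(P,.658,-.0887,.035))
E
```

```text
[0.46954655 0.26003273 0.19869374] 0.10046775950088352 21.45
(518, array([0.42497255, 0.3363231 ]), array([0.05473638, 0.05503546]))
box (1685, array([0.41157879, 0.18738681]), array([0.05457446, 0.0586526 ]))
(99, array([0.42299665, 0.33611594]), array([0.05387709, 0.0545238 ])) (142, array([0.64956636, 0.02490612]), array([0.08576416, 0.08866244])) (123, array([ 0.65658172, -0.09022629]), array([0.07121117, 0.06981259]))
```

```bash
python3 - <<'E'
from h import *
s=sense();print(s["tcp_pos"],s["joint_vel"].round(1))
E
```

```text
[0.46689711 0.262953   0.19855316] [-4.4  1.1 -1.7 -3.5 -0.7 -4.3]
```

>>> {"fn": "jog_arm", "kwargs": {
  "targets": [
    [-0.8,-0.04,-0.07,0,0],
    [-0.8,-0.082,-0.144,0.03,0],
    [-0.8,-0.082,-0.144,0.1,0],
    [-0.8,-0.082,-0.144,0.18,0],
    [-0.8,-0.082,-0.144,0.25,0],
    [-0.8,-0.082,-0.144,0.3,0],
    [-0.8,-0.082,-0.144,0.3,0],
    [-0.8,-0.082,-0.144,0.3,0]
  ]
}}

```text
t: 22.35
tcp_pos: [0.4304, 0.3305, 0.0482]
ee_rot: [[1.0, 0.001, 0.0], [0.001, -1.0, 0.0], [0.0, -0.0, -1.0]]
contact_force: [-0.4, -0.4, 0.1]
width: 0.096
gripper_force: 0.0
```

```bash
python3 - <<'E'
from h import *
P=cloud();print(rim(P,.425,.336,.028));s=sense();print(s["tcp_pos"])
E
```

```text
(1150, array([0.42445132, 0.33629981]), array([0.05546709, 0.05505053]))
[0.43112409 0.33104483 0.04905182]
```

>>> {"fn": "jog_arm", "kwargs": {
  "targets": [
    [-0.8,-0.013,-0.011,0,0],
    [-0.8,-0.013,-0.011,0.03,0],
    [-0.8,-0.013,-0.011,0.06,0],
    [-0.8,-0.013,-0.011,0.09,0],
    [-0.8,-0.013,-0.011,0.115,0],
    [-0.8,-0.013,-0.011,0.129,0],
    [-0.8,-0.013,-0.011,0.129,0],
    [-0.8,-0.013,-0.011,0.129,0]
  ]
}}

```text
t: 23.2
tcp_pos: [0.4235, 0.3365, -0.0163]
ee_rot: [[1.0, 0.002, 0.0], [0.002, -1.0, 0.0], [0.0, -0.0, -1.0]]
contact_force: [0.5, 0.1, -0.5]
width: 0.1
gripper_force: 0.0
```

>>> {"fn": "jog_arm", "kwargs": {
  "targets": [
    [-0.7,0,0,0,0],
    [-0.5,0,0,0,0],
    [-0.3,0,0,0,0],
    [-0.3,0,0,0,0],
    [-0.3,0,0,0,0],
    [-0.3,0,0,0,0],
    [-0.3,0,0,0,0],
    [-0.3,0,0,0,0]
  ]
}}

```text
t: 24.0
tcp_pos: [0.4235, 0.3364, -0.0165]
ee_rot: [[1.0, 0.002, 0.001], [0.002, -1.0, 0.0], [0.001, -0.0, -1.0]]
contact_force: [-0.6, -0.9, 5.1]
width: 0.303
gripper_force: 10.8
```

>>> {"fn": "jog_arm", "kwargs": {
  "targets": [
    [-0.3,0.02,0,0,0],
    [-0.3,0.06,0.01,0,0],
    [-0.3,0.1,0.03,0,0],
    [-0.3,0.13,0.06,0,0],
    [-0.3,0.143,0.1,0,0],
    [-0.3,0.143,0.14,0,0],
    [-0.3,0.143,0.18,0,0],
    [-0.3,0.143,0.21,0,0]
  ]
}}

```text
t: 24.8
tcp_pos: [0.4955, 0.2309, -0.0165]
ee_rot: [[1.0, 0.001, 0.001], [0.001, -1.0, 0.001], [0.001, -0.001, -1.0]]
contact_force: [0.7, 2.8, 3.6]
width: 0.307
gripper_force: 11.1
```

>>> {"fn": "jog_arm", "kwargs": {
  "targets": [
    [-0.3,0,0.03,0,0],
    [-0.3,0,0.07,0,0],
    [-0.3,0,0.11,0,0],
    [-0.3,0,0.14,0,0],
    [-0.3,0,0.17,0,0],
    [-0.3,0,0.19,0,0],
    [-0.3,0,0.193,0,0],
    [-0.3,0,0.193,0,0]
  ]
}}

```text
t: 25.6
tcp_pos: [0.4951, 0.134, -0.0166]
ee_rot: [[1.0, 0.001, 0.0], [0.001, -1.0, -0.0], [0.0, 0.0, -1.0]]
contact_force: [0.1, -0.3, 6.9]
width: 0.306
gripper_force: 11.3
```

```bash
python3 - <<'E'
from h import *
s=sense();print(s["tcp_pos"],s["width"],s["ee_rot"][1,0])
P=cloud()
print("dish",rim(P,.495,.135,.028))
Q=P[(P[:,2]>.005)&(P[:,2]<.038)&(P[:,0]>.603)&(P[:,0]<.66)]
y=Q[:,1]; print("slot",y[(y>.14)&(y<.19)].min(), y[(y<.13)&(y>.08)].max())
E
```

```text
[ 0.49514122  0.13401422 -0.01658947] 0.3055541168701908 0.001202652716461242
dish (1606, array([0.50489117, 0.13414972]), array([0.0376262 , 0.05524117]))
slot 0.16594202915272488 0.10472737382702535
```

>>> {"fn": "jog_arm", "kwargs": {
  "targets": [
    [-0.3,0.02,-0.002,0,0],
    [-0.3,0.05,-0.003,0,0],
    [-0.3,0.08,-0.003,0,0],
    [-0.3,0.11,-0.003,0,0],
    [-0.3,0.14,-0.003,0,0],
    [-0.3,0.17,-0.003,0,0],
    [-0.3,0.19,-0.003,0,0],
    [-0.3,0.2,-0.003,0,0]
  ]
}}

```text
t: 26.45
tcp_pos: [0.5937, 0.1358, -0.017]
ee_rot: [[1.0, 0.002, -0.003], [0.002, -1.0, -0.001], [-0.003, 0.001, -1.0]]
contact_force: [-6.0, -0.1, 10.3]
width: 0.305
gripper_force: 12.0
```

>>> {"fn": "jog_arm", "kwargs": {
  "targets": [
    [-0.3,0.02,0,0,0],
    [-0.3,0.04,0,0,0],
    [-0.3,0.06,0,0,0],
    [-0.3,0.08,0,0,0],
    [-0.3,0.1,0,0,0],
    [-0.3,0.115,0,0,0],
    [-0.3,0.12,0,0,0],
    [-0.3,0.12,0,0,0]
  ]
}}

```text
t: 27.25
tcp_pos: [0.6539, 0.136, -0.0169]
ee_rot: [[1.0, 0.002, -0.002], [0.002, -1.0, -0.0], [-0.002, 0.0, -1.0]]
contact_force: [-1.8, 0.5, 5.8]
width: 0.301
gripper_force: 11.8
```

>>> {"fn": "jog_arm", "kwargs": {
  "targets": [
    [-0.3,0.005,0,0,0],
    [-0.3,0.01,0,0,0],
    [-0.3,0.014,0,0,0],
    [-0.3,0.018,0,0,0],
    [-0.3,0.021,0,0,0],
    [-0.3,0.024,0,0,0],
    [-0.3,0.026,0,0,0],
    [-0.3,0.026,0,0,0]
  ]
}}

```text
t: 28.05
tcp_pos: [0.6636, 0.136, -0.017]
ee_rot: [[1.0, 0.002, -0.008], [0.002, -1.0, -0.001], [-0.008, 0.001, -1.0]]
contact_force: [-9.5, -0.1, 11.9]
width: 0.308
gripper_force: 12.6
```

Firm contact again. Releasing, backing up and checking all three.

>>> {"fn": "jog_arm", "kwargs": {
  "targets": [
    [-0.5,-0.005,0,0,0],
    [-0.7,-0.006,0,0,0],
    [-0.8,-0.006,0,0,0],
    [-0.8,-0.006,0,0,0],
    [-0.8,-0.006,0,-0.02,0],
    [-0.8,-0.006,0,-0.08,0],
    [-0.8,-0.006,0,-0.16,0],
    [-0.8,-0.006,0,-0.24,0]
  ]
}}

```text
t: 28.85
tcp_pos: [0.6647, 0.1365, 0.1046]
ee_rot: [[1.0, 0.002, -0.001], [0.002, -1.0, -0.0], [-0.001, 0.0, -1.0]]
contact_force: [0.3, 0.4, 0.8]
width: 0.1
gripper_force: 0.0
```

>>> {"fn": "jog_arm", "kwargs": {
  "targets": [
    [-0.8,0,0,-0.08,0],
    [-0.8,-0.06,0.05,-0.16,0],
    [-0.8,-0.12,0.1,-0.24,0],
    [-0.8,-0.18,0.15,-0.3,0],
    [-0.8,-0.22,0.19,-0.3,0],
    [-0.8,-0.24,0.226,-0.3,0],
    [-0.8,-0.24,0.226,-0.3,0],
    [-0.8,-0.24,0.226,-0.3,0]
  ]
}}

```text
t: 29.65
tcp_pos: [0.5455, 0.0234, 0.2538]
ee_rot: [[1.0, 0.001, 0.001], [0.001, -1.0, 0.0], [0.001, -0.0, -1.0]]
contact_force: [-0.4, 0.2, 0.7]
width: 0.098
gripper_force: 0.0
```

```bash
python3 - <<'E'
from h import *
s=sense();print(s["tcp_pos"],s["t"],s["contact_force"])
for c in ("wrist","top"):
    P=cloud(c);print(c)
    for n,x,y,r in (("s",.665,.1352,.028),("m",.658,-.0887,.035),("l",.651,.0234,.042)):
        Q=P[(abs(P[:,2]-.004)<.003)&(np.hypot(P[:,0]-x,P[:,1]-y)<r-.004)]
        print(n,"floor",len(Q),Q[:,2].mean().round(4) if len(Q) else 0,"rim",rim(P,x,y,r-.012))
    for n,x,y,z in (("va",.5535,.076,.036),("vb",.5445,-.034,.036),("jar",.417,-.1805,.05),("box",.4115,.187,.022)): print(n,rim(P,x,y,.01,z) if (abs(P[:,2]-z)<.002).any() else 0)
E
```

```text
[0.5454924  0.02339929 0.25384737] 29.65 [-0.41434399  0.20750549  0.68228163]
wrist
s floor 1592 0.0044 rim (581, array([0.66496636, 0.13598444]), array([0.05646552, 0.05589341]))
m floor 2777 0.0043 rim (750, array([ 0.65810165, -0.0899335 ]), array([0.0699675 , 0.07343811]))
l floor 4208 0.0044 rim (837, array([0.65131473, 0.02120325]), array([0.08421569, 0.08465752]))
va (74, array([0.55587636, 0.07775813]), array([0.00945397, 0.00930162]))
vb (73, array([ 0.54636371, -0.03267379]), array([0.0094072 , 0.00950231]))
jar (590, array([ 0.41717765, -0.17978905]), array([0.03212079, 0.03059442]))
box (520, array([0.41705288, 0.18777264]), array([0.03703481, 0.04780838]))
top
s floor 4 0.005 rim (4, array([0.63905676, 0.14808927]), array([0.00439642, 0.00439797]))
m floor 435 0.0043 rim (75, array([ 0.65602127, -0.09648965]), array([0.06966031, 0.05269047]))
l floor 57 0.0042 rim (24, array([ 0.64322471, -0.01110665]), array([0.05663016, 0.01674786]))
va (9, array([0.55340412, 0.07723785]), array([0.00856111, 0.00806879]))
vb (17, array([ 0.54392784, -0.03269677]), array([0.00658975, 0.00833198]))
jar (127, array([ 0.41502785, -0.17917837]), array([0.02805045, 0.03014034]))
box (252, array([0.41099098, 0.18762722]), array([0.04548012, 0.0480861 ]))
```

All three dishes are home and flat, and the vials, jar and box measure where they started.

```bash
python3 -c "
from workcell import *
print(finish_job())"
```

```text
the job is handed in; nothing more can be done
None
```

The job is handed in at about 30 s: by the wrist camera's depth, all three dishes stand flat and home in their own slots, and the vials, jar and box are where they started (I did not re-measure the scissors or forceps, which the arm never went near).

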